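Knock the sugar bars out of the turn-over mould

TASK

Swing the mould over by its handle until it is face down over the catching board, and rap it on its posts by letting the handle drop a few centimetres, again if need be, until all three sugar bars have come out onto the board. Then swing the empty mould back to lie face up where it was and let go. Keep it under control when you swing it, so it never crashes over, and leave the other things on the counter where they are.

Things in the scene. Friction and masses are not known exactly. Their poses are not given: they have to be found in the camera images.
- stand: Steel base plate 250 x 300 x 12 mm of the turn-over mould, fixed to the counter. Origin: centre of its underside. Its x axis lies along the hinge (roughly away from the robot), y points from the hinge to the catching board (roughly to the robot's left), z up; it is turned by up to 0.55 rad either way. Two bearing cheeks at x = +-107 mm have their tops at z = 82 mm.
- hinge (a point): Middle of the mould's hinge axis, 68 mm above the counter over the stand's origin. The axis is the stand's x axis.
- board (a point): Centre of the catching board's floor, at y = 77, z = 18 mm in the stand's frame: a white plastic tray fixed to the stand, inside 154 mm (x) by 110 mm (y), with a rim 10 mm above its floor.
- posts (a point): Midpoint between the tops of the two slim dark posts on which the turned-over mould is rapped: in the stand's frame at x = +-86, y = 107, z = 68 mm.
- mould (a joint): Mould hinge, rad: 0 mouth up on the stand's -y side (start), pi/2 upright, pi mouth down on the posts (its stop). The mould is a wooden block 180 (along the hinge) x 88 x 30 mm, mouth plane through the hinge axis, three cavities in a row. 0.7 kg, swings freely, falls to the side it leans to. Over 9 rad/s (a fall from upright, or from over 80 mm at the handle) counts as crashing over.
- handle (a point): Centre of the handle: wooden roller 22 mm thick, 98 mm long, parallel to the hinge, 165 mm from it in the mouth plane: in the stand's frame y = -165 cos(joint), z = 68 + 165 sin(joint) mm. It spins freely, so a gripper can hold it pointing down all the way over. Two arms 112 mm apart carry it; 41 mm clear between it and the mould's edge, the other side free.
- bar0: Hard brown sugar bar 38 x 70 x 20 mm, 55 to 90 g, origin at its centre; starts in the mould's near cavity (stand's frame: -51.5, -69, 56 mm), held by small sprung catches. Slow turning and lowering leave it stuck; the jolt of the turned-over mould falling onto the posts from 30 to 50 mm at the handle snaps it free. On the board its centre is 28 mm above the counter.
- bar1: Hard brown sugar bar 38 x 70 x 20 mm, 55 to 90 g, origin at its centre; starts in the mould's middle cavity (stand's frame: 0, -69, 56 mm), held by small sprung catches. Slow turning and lowering leave it stuck; the jolt of the turned-over mould falling onto the posts from 30 to 50 mm at the handle snaps it free. On the board its centre is 28 mm above the counter.
- bar2: Hard brown sugar bar 38 x 70 x 20 mm, 55 to 90 g, origin at its centre; starts in the mould's far cavity (stand's frame: 51.5, -69, 56 mm), held by small sprung catches. Slow turning and lowering leave it stuck; the jolt of the turned-over mould falling onto the posts from 30 to 50 mm at the handle snaps it free. On the board its centre is 28 mm above the counter.
- jar: Squat closed glass jar with a screw cap, 68 mm across, 100 mm tall, standing beside the far edge of the stand. Leave it alone. Origin: on its underside.
- spoon: Spoon 190 mm long with a wooden handle and a steel bowl, lying beside the far edge of the stand. Leave it alone. Origin: its middle, on its underside.
- dish: Small white ceramic bowl, 100 mm across, 35 mm tall, beyond the catching board end of the stand. Leave it alone. Origin: on its underside.
- beaker: Steel mug 84 mm across, 90 mm tall, right of the stand. Leave it alone. Origin: on its underside.
- shaker: Closed glass shaker jar 60 mm across, 130 mm tall, right of the stand. Leave it alone. Origin: on its underside.
Mind the look-alikes: they are no part of the job. Leave any orange or pink look-alike of the bar2 alone.

How it is judged:
By the outcome, as a careful person would: the job done as asked, in the order asked, and still so for the second after the job is handed in, with the robot touching nothing.
It also fails if it takes over 58 s, if anything falls off the work surface, if the arm or the gripper's body presses on something with over 40 N, if the wrist force passes 120 N, or if a joint passes its speed limit or range.

ROBOT

A 7-joint arm with a two-finger parallel gripper is mounted at the origin on the work surface. World frame = base frame: x ahead of the robot, y to its left, z up, the work surface at z = 0. Lengths are in m, angles in rad, forces in N, time in s.
With the tool pointing down it reaches from about 0.4 to 0.85 m from the base axis. Payload 4.5 kg.
Tool frame: the origin (TCP) lies midway between the tips of the shut fingers; the grasp point (between the pads) lies 19 mm behind it; z points along the fingers, x is the direction in which the jaws open and shut, and the axes are right-handed (so a half turn about z gives the same grasp; the last joint's range is limited). The gripper opens to 88 mm and grips with 3 to 60 N. Pads are 18 mm wide; open, the fingers measure 123 mm over their backs; the gripper's body (75 mm by 187 mm) begins 45 mm behind the grasp point.
Start: joints at [-1.306, 0.689, -0.195, 1.565, 0.157, 0.902, -0.215], TCP at [0.143, 0.608, 0.239] pointing down, gripper open.
Joint ranges: [-3.01, 3.01], [-0.46, 2.08], [-1.47, 1.51], [0.13, 2.56], [-1, 4.14], [0.04, 2.09], [-2.66, 2.66]. Speed limits (rad/s): [2.57, 2.57, 3.14, 3.14, 3.14, 3.14, 3.14].

INTERFACE

Orientations are given as a unit quaternion [x, y, z, w].
In Python, from plant import r gives the robot as it stands. The module is installed in compiled form; this text tells all that it offers.
- The arm moves only by the tool play_rows, never from a script. Its argument "increments" is a list of rows, each a list of 7 numbers: the opening, from 0 (shut) to 1 (fully open), then the shift along the tool's x, y, z in mm, then the turn, a rotation vector about the tool's x, y, z in rad. In form: [[hand, dx, dy, dz, wx, wy, wz], ...]. A call has exactly 8 rows; each row shifts and turns the pose as measured when the row begins, along the tool's axes as they then stand; what a row does not reach is not made up. A row lasts 1/8 s, in which the tool goes at most 62.5 mm and 10.7 degrees, less where a joint would pass 70% of its speed; a pose out of reach is approached as far as the arm can. A call is refused whole if a number of a shift passes 62.5 or a number of a turn 0.188, either way. A call with a gripper value outside its range is refused whole. The fingers move at their own pace and stop on an object; "grip_force" is the grip in N (left out, the last holds). Time passes only in rows, so rows that do not move let the fingers close, or fill a call up. It gives the time, the measured TCP pose, the force and the opening at its end, in the units of the state.
- r.get_state(): the state, without advancing time (a new reading comes with each control period).
- r.snapshot(name): name is "scene" or "side" or "wrist"; returns the picture (384x512x3 uint8, red, green, blue); there is no depth.
- r.get_calibration(name): a dict with "fx", "fy", "cx", "cy" (pixels), "R" (3x3) and "t" (3): a world point X has camera coordinates R X + t. Camera axes: x right, y down, z forward; pixel columns grow to the right and rows downward; lengths in m; the calibration is good to about 2 mm. A picture is of the moment at which its call begins: read the wrist's pose just before it. get_calibration takes no time and is no camera call; for the wrist camera it gives the pose at the moment of the call.
- r.finish_job(): hands the job in, once; it reports no verdict.
The state is a dict: "clock": time; "q": joint angles; "qd": joint speeds; "joint_torque": joint torques, N m; "tool_pos": TCP position; "eef_rot": TCP orientation; "contact_force": force on the tool from outside, world axes, zero at the start; "moment": the same for the moment, N m; "opening": opening from 0.0 (shut) to 1.0 (fully open).
Only numpy, scipy, OpenCV 4.12 (cv2) and the standard library are available. Lean on these libraries where they do the work, as an engineer would, in place of code of your own. Each camera call takes 0.05 s, during which the arm holds its last target.

## Working session

There is one attempt and no reset: what is moved stays moved. The work goes in short steps, Python scripts to look and compute and a tool call to move; the robot and the scene stay as the last step left them, time stands still between calls to the robot, and variables do not carry over. Pictures are saved under pics/ and viewed, and the job is handed in when it is done.

Besides the shell and the picture viewer there is one more tool, called after ">>>" in YAML: its name, and indented under it one key for each argument. play_rows: Moves the arm, as the interface text tells. Its arguments: {"type":"object","properties":{"increments":{"type":"array"},"grip_force":{"type":"number"}},"required":["increments"]}

```bash
mkdir -p pics; cat > h.py <<'E'
import numpy as np,cv2
from plant import r
def snap(n,f):
    c=r.get_calibration(n); im=r.snapshot(n); cv2.imwrite('pics/'+f,cv2.cvtColor(im,cv2.COLOR_RGB2BGR)); return im,c
def proj(c,X):
    p=np.array(c['R'])@np.array(X)+np.array(c['t']); return np.array([c['fx']*p[0]/p[2]+c['cx'],c['fy']*p[1]/p[2]+c['cy']])
def atz(c,u,v,z):
    R=np.array(c['R']);t=np.array(c['t']);o=-R.T@t;d=R.T@np.array([(u-c['cx'])/c['fx'],(v-c['cy'])/c['fy'],1]);return o+d*(z-o[2])/d[2]
E
python3 - <<'E'
from h import *
for n in ['scene','side']:
    im,c=snap(n,n+'0.png'); print(n,-np.array(c['R']).T@np.array(c['t']))
s=r.get_state();print(s)
E
```

```text
scene [ 1.26122473 -0.29868875  0.87886354]
side [ 0.19537511 -0.78614331  0.96548101]
{'clock': 0.1, 'q': array([-1.30619494,  0.68991052, -0.19450729,  1.56621906,  0.15728795,
        0.90247206, -0.21512922]), 'qd': array([-0.00115409, -0.00202245,  0.00054139, -0.00403442, -0.00148686,
        0.00067653,  0.00084456]), 'joint_torque': array([-3.47318521e-03, -5.28497493e+01, -1.27209619e+00, -1.53835201e+01,
       -5.27061545e-02,  2.07179321e-03,  3.84195528e-05]), 'tool_pos': array([0.1428916 , 0.60788003, 0.23798898]), 'eef_rot': array([ 7.83814548e-01,  6.20994443e-01, -5.99148164e-04,  5.45676275e-04]), 'contact_force': array([-0.09612155, -0.09353122,  0.55967726]), 'moment': array([-0.02217522, -0.00861189,  0.00828369]), 'opening': 1.001696269402457}
```

View pics/scene0.png

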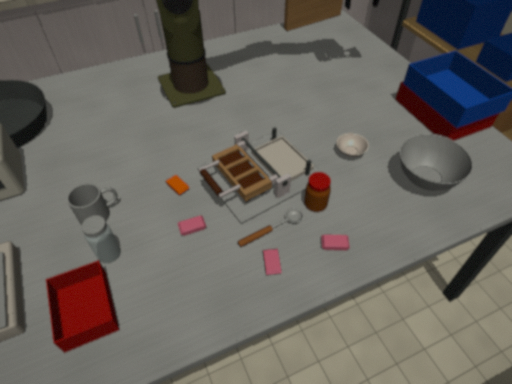

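View pics/side0.png

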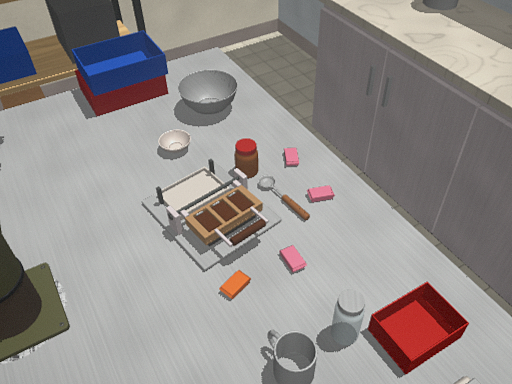

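```bash
python3 - <<'E'
import cv2
a=cv2.imread('pics/scene0.png')[120:230,180:345];cv2.imwrite('pics/sc1.png',cv2.resize(a,None,fx=4.8,fy=4.8,interpolation=cv2.INTER_CUBIC))
a=cv2.imread('pics/side0.png')[150:275,130:290];cv2.imwrite('pics/si1.png',cv2.resize(a,None,fx=4.8,fy=4.8,interpolation=cv2.INTER_CUBIC))
E
```

```text
(no output)
```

View pics/sc1.png

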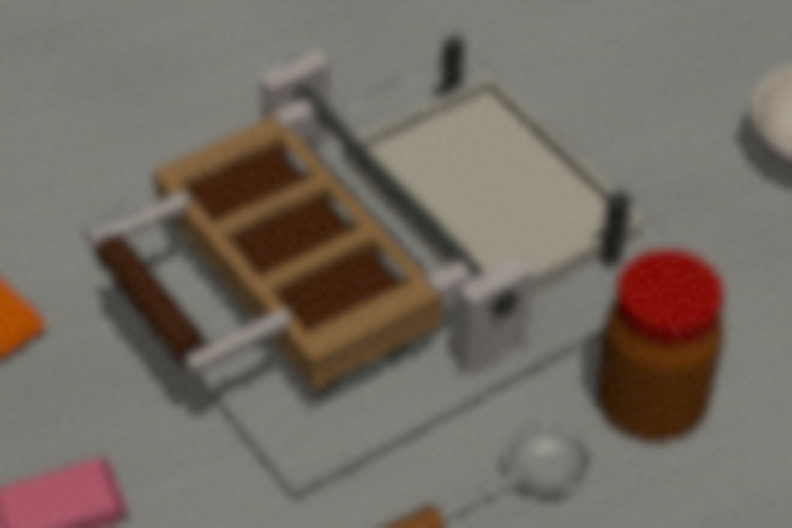

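View pics/si1.png

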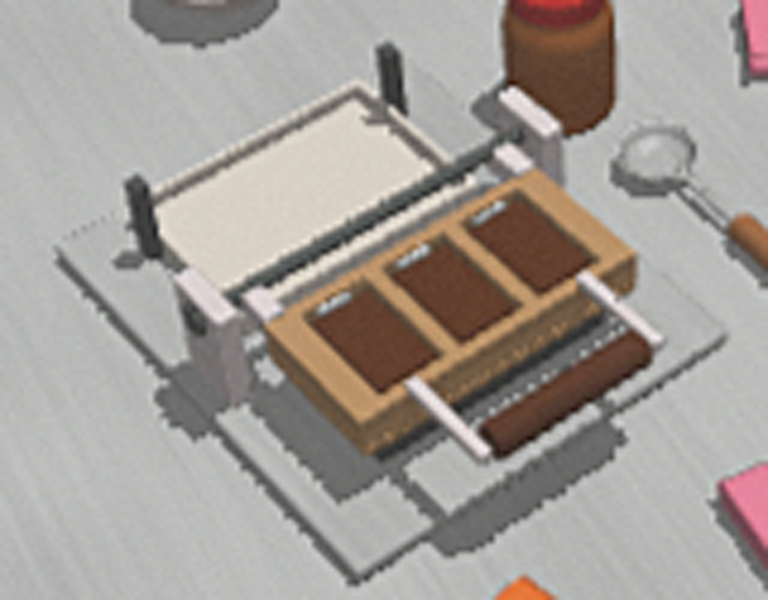

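```bash
cat > fit.py <<'E'
from h import *
from scipy.optimize import least_squares
S=[((-86,107,68),455,42),((86,107,68),620,197),((-49,-165,68),108,247),((49,-165,68),188,348),((125,-150,12),297,495),((-107,0,82),297,72),((107,0,82),495,280)]
D=[((-86,107,68),137,180),((86,107,68),388,47),((-49,-165,68),497,437),((49,-165,68),640,348),((125,-150,12),725,335),((-125,-150,12),358,578),((-125,150,12),62,250),((-107,0,82),208,293),((107,0,82),530,110)]
cs,cd=r.get_calibration('scene'),r.get_calibration('side')
obs=[(cs,p,(u/4.8+180,v/4.8+120)) for p,u,v in S]+[(cd,p,(u/4.8+130,v/4.8+150)) for p,u,v in D]
def W(q,p):
    c,s=np.cos(q[2]),np.sin(q[2]);p=np.array(p)/1000;return np.array([q[0]+c*p[0]-s*p[1],q[1]+s*p[0]+c*p[1],p[2]])
f=lambda q:np.concatenate([proj(c,W(q,p))-np.array(o) for c,p,o in obs])
s=least_squares(f,[.5,0,0],loss='soft_l1')
print(s.x);print(np.round(f(s.x).reshape(-1,2),1))
for p in [(0,-165,68),(0,0,233),(0,165,68),(0,0,68)]:print(p,W(s.x,p))
print(atz(cs,315,185,.1),atz(cs,270,228,.0))
E
python3 fit.py
```

```text
[0.52219184 0.04620425 0.16063231]
[[-1.2 -0.4]
 [-0.9  0.1]
 [-0.6 -0.1]
 [ 0.4  1.1]
 [-1.6 -0.5]
 [-1.3 -0.9]
 [-0.5 -0.5]
 [ 0.1 -0.1]
 [ 0.5 -0.4]
 [-1.1  0.4]
 [ 0.6 -1.3]
 [ 1.3 -1.9]
 [ 0.1 -1.8]
 [-1.5 -2. ]
 [-0.2 -0.8]
 [ 0.2 -0.9]]
(0, -165, 68) [ 0.54858234 -0.1166716   0.068     ]
(0, 0, 233) [0.52219184 0.04620425 0.233     ]
(0, 165, 68) [0.49580134 0.2090801  0.068     ]
(0, 0, 68) [0.52219184 0.04620425 0.068     ]
[0.70018146 0.12019098 0.1       ] [ 0.71140754 -0.01325923  0.        ]
```

>>> play_rows:
  increments:
    - [1,-28,46,0,0,0,0]
    - [1,-28,46,0,0,0,0]
    - [1,-28,46,0,0,0,0]
    - [1,-28,46,0,0,0,0]
    - [1,-28,46,0,0,0,0]
    - [1,-28,46,0,0,0,0]
    - [1,-28,46,0,0,0,0]
    - [1,-28,46,0,0,0,0]

```text
clock: 1.1
tool_pos: [0.4547, 0.3008, 0.2345]
eef_rot: [0.78, 0.625, -0.003, -0.001]
contact_force: [0.7, 1.2, -0.1]
opening: 1.003
```

```bash
cat > st.py <<'E'
from h import *
from scipy.spatial.transform import Rotation as Ro
s=r.get_state();Rt=Ro.from_quat(s['eef_rot']).as_matrix()
Q=[0.52219184,0.04620425,0.16063231]
np.set_printoptions(precision=4,suppress=True)
def W(p):
    c,sn=np.cos(Q[2]),np.sin(Q[2]);p=np.array(p)/1000;return np.array([Q[0]+c*p[0]-sn*p[1],Q[1]+sn*p[0]+c*p[1],p[2]])
S=np.array([[np.cos(Q[2]),-np.sin(Q[2]),0],[np.sin(Q[2]),np.cos(Q[2]),0],[0,0,1]])
# desired tool axes: x=stand y, y=stand x, z=-z
Rd=np.column_stack([S[:,1],S[:,0],-S[:,2]])
sp=S.T@(s['tool_pos']-W([0,0,0]))*1000
print('t',s['clock'],'q',s['q'],'open',s['opening'])
print('F',s['contact_force'],'M',s['moment'])
print('pos',s['tool_pos'],'standmm tcp',sp,'grasp', sp-S.T@Rt[:,2]*19)
gp=sp-S.T@Rt[:,2]*19
print('hand ang(deg)',np.degrees(np.arctan2(gp[2]-68,-gp[1])),'rad',np.hypot(gp[1],gp[2]-68))
print('rotvec to desired (tool)',Ro.from_matrix(Rt.T@Rd).as_rotvec())
def goal(p): # p: stand-frame mm of TCP
    print('to',p,'tool mm',Rt.T@(W(p)-s['tool_pos'])*1000)
E
python3 - <<'E'
from st import *
goal([0,-165,200]);goal([0,-165,49])
E
```

```text
t 1.1 q [-0.5129  0.5964 -0.253   1.8057  0.2008  0.77    0.4817] open 1.0032706897496353
F [ 0.7237  1.1615 -0.0926] M [ 0.0327 -0.0624  0.0234]
pos [0.4547 0.3008 0.2345] standmm tcp [-25.8891 262.1298 234.4518] grasp [-25.784  262.1568 253.4515]
hand ang(deg) 144.72415335162958 rad 321.1205461384128
rotvec to desired (tool) [-0.0052  0.0025 -0.3802]
to [0, -165, 200] tool mm [-386.9049  182.7094   34.9131]
to [0, -165, 49] tool mm [-386.3962  183.4058  185.9107]
```

>>> play_rows:
  increments:
    - [0.6,-45,18,4,0,0,-0.048]
    - [0.6,-46,16,4,0,0,-0.048]
    - [0.6,-46,14,4,0,0,-0.048]
    - [0.6,-46,13,4,0,0,-0.048]
    - [0.6,-47,11,4,0,0,-0.048]
    - [0.6,-47,9,4,0,0,-0.048]
    - [0.6,-47,7,4,0,0,-0.048]
    - [0.6,-47,5,4,0,0,-0.044]

```text
clock: 2.1
tool_pos: [0.5327, -0.0889, 0.2]
eef_rot: [0.644, 0.765, -0.003, -0.002]
contact_force: [1.4, 0.5, -0.5]
opening: 0.606
```

```bash
python3 - <<'E'
from st import *
goal([0,-165,130]);goal([0,-165,49])
E
```

```text
t 2.1 q [ 0.3233  0.6543 -0.4029  1.8524  0.3748  0.7161  1.4483] open 0.6057332588700407
F [ 1.4322  0.5061 -0.5153] M [ 0.0448 -0.0914 -0.0501]
pos [ 0.5327 -0.0889  0.2   ] standmm tcp [ -11.2831 -135.0853  200.0135] grasp [ -11.1695 -135.0695  219.0132]
hand ang(deg) 48.1898488822101 rad 202.60495051045714
rotvec to desired (tool) [-0.006   0.0008  0.0096]
to [0, -165, 130] tool mm [-29.968   11.4134  69.9696]
to [0, -165, 49] tool mm [-29.9054  11.8985 150.9681]
```

>>> play_rows:
  increments:
    - [0.5,-10,4,12,-0.003,0,0.005]
    - [0.5,-10,4,13,-0.003,0,0.005]
    - [0.5,-10,4,15,0,0,0]
    - [0.5,0,0,15,0,0,0]
    - [0.5,0,0,15,0,0,0]
    - [0.5,0,0,10,0,0,0]
    - [0.5,0,0,0,0,0,0]
    - [0.5,0,0,0,0,0,0]

```text
clock: 3.1
tool_pos: [0.5489, -0.1164, 0.1133]
eef_rot: [0.648, 0.761, -0.001, -0.002]
contact_force: [0.4, -0.1, 1.2]
opening: 0.494
```

```bash
python3 - <<'E'
from st import *
goal([0,-165,49])
im,c=snap('wrist','w1.png');print([proj(c,W(p)) for p in [(-49,-165,68),(49,-165,68),(-49,-165,79),(49,-165,79)]])
im,c=snap('side','s1.png')
cv2.imwrite('pics/s1c.png',cv2.resize(cv2.cvtColor(im,cv2.COLOR_RGB2BGR)[120:285,130:320],None,fx=3.6,fy=3.6))
E
```

```text
t 3.1 q [ 0.3211  0.8026 -0.3306  1.8575  0.454   0.5595  1.4252] open 0.4936322495615608
F [ 0.4257 -0.1281  1.1818] M [ 0.0178 -0.0271 -0.0497]
pos [ 0.5489 -0.1164  0.1133] standmm tcp [   0.3874 -164.814   113.3069] grasp [   0.4433 -164.8417  132.3068]
hand ang(deg) 21.311376057299896 rad 176.94114099745082
rotvec to desired (tool) [-0.0029 -0.0015 -0.0004]
to [0, -165, 49] tool mm [-0.28   -0.1981 64.3074]
[array([255.9863, 138.6754]), array([256.1921, 282.9734]), array([255.9863, 141.2024]), array([256.2026, 292.4619])]
```

View pics/w1.png

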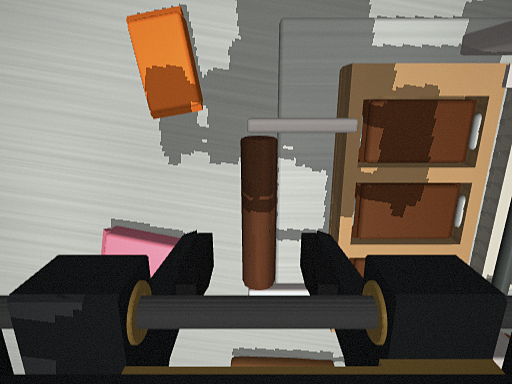

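View pics/s1c.png

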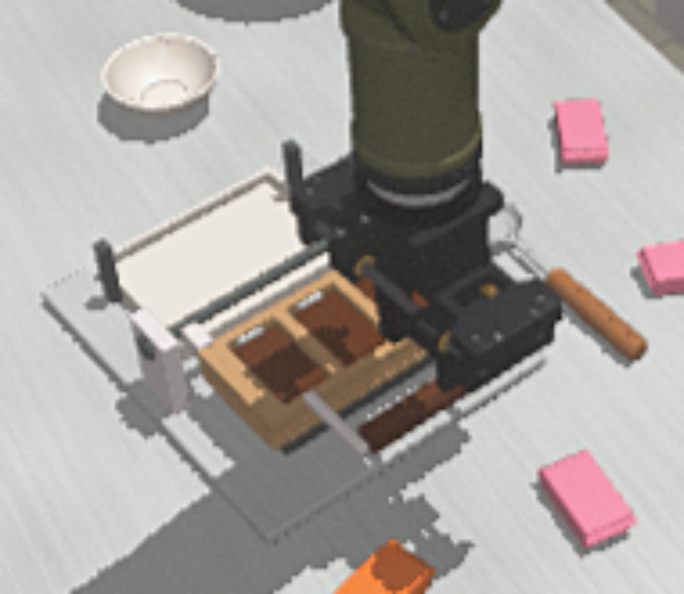

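>>> play_rows:
  increments:
    - [0.5,1,0,16,0,0,0]
    - [0.5,0.5,0,16,0,0,0]
    - [0.5,0,0,16,0,0,0]
    - [0.5,0,0,14,0,0,0]
    - [0.5,0,0,0,0,0,0]
    - [0.2,0,0,0,0,0,0]
    - [0.2,0,0,0,0,0,0]
    - [0.2,0,0,0,0,0,0]
  grip_force: 30

```text
clock: 4.2
tool_pos: [0.5489, -0.1151, 0.0473]
eef_rot: [0.648, 0.761, -0.0, -0.001]
contact_force: [-0.1, -0.2, -3.0]
opening: 0.228
```

```bash
python3 - <<'E'
from st import *
goal([0,-165,49])
E
```

```text
t 4.2 q [ 0.2745  0.9069 -0.2558  1.8833  0.5113  0.4182  1.3709] open 0.22809396742954344
F [-0.1204 -0.2236 -2.9991] M [ 0.094  -0.0106  0.0017]
pos [ 0.5489 -0.1151  0.0473] standmm tcp [   0.5525 -163.5179   47.3412] grasp [   0.5884 -163.5393   66.3412]
hand ang(deg) -0.5811388241670786 rad 163.5477003110091
rotvec to desired (tool) [-0.0019 -0.0011 -0.001 ]
to [0, -165, 49] tool mm [-1.4808 -0.5541 -1.6594]
```

```bash
cat > arc.py <<'E'
import numpy as np,sys
a,b,n=map(float,sys.argv[1:4]);n=int(n)
s=np.linspace(0,1,n+1); th=np.radians(a+(b-a)*s)
y=-165*np.cos(th);z=165*np.sin(th)
for dy,dz in zip(np.diff(y),np.diff(z)):print(round(dy,1),round(-dz,1))
E
python3 arc.py 0 36 6
```

```text
0.9 -17.2
2.7 -17.1
4.5 -16.7
6.2 -16.1
7.8 -15.4
9.4 -14.5
```

>>> play_rows:
  increments:
    - [0,0,0,0,0,0,0]
    - [0,0,0,0,0,0,0]
    - [0,0.5,0,-10,0,0,0]
    - [0,2,0,-17,0,0,0]
    - [0,4,0,-17,0,0,0]
    - [0,6,0,-16,0,0,0]
    - [0,7.5,0,-15.5,0,0,0]
    - [0,9,0,-14.5,0,0,0]
  grip_force: 40

```text
clock: 5.2
tool_pos: [0.5439, -0.0846, 0.1435]
eef_rot: [0.649, 0.761, 0.0, -0.001]
contact_force: [1.7, 2.0, -6.4]
opening: 0.231
```

```bash
python3 - <<'E'
from st import *
im,c=snap('side','s2.png')
cv2.imwrite('pics/s2c.png',cv2.resize(cv2.cvtColor(im,cv2.COLOR_RGB2BGR)[120:285,130:320],None,fx=3.6,fy=3.6))
E
```

```text
t 5.2 q [ 0.2801  0.7453 -0.3504  1.8729  0.4231  0.5983  1.3913] open 0.2311344695940628
F [ 1.662   1.9724 -6.3726] M [ 0.4771 -0.2825  0.0025]
pos [ 0.5439 -0.0846  0.1435] standmm tcp [   0.4966 -132.6137  143.5121] grasp [   0.5209 -132.6488  162.5121]
hand ang(deg) 35.469805103134945 rad 162.8749483809169
rotvec to desired (tool) [-0.0013 -0.0018 -0.0013]
```

View pics/s2c.png

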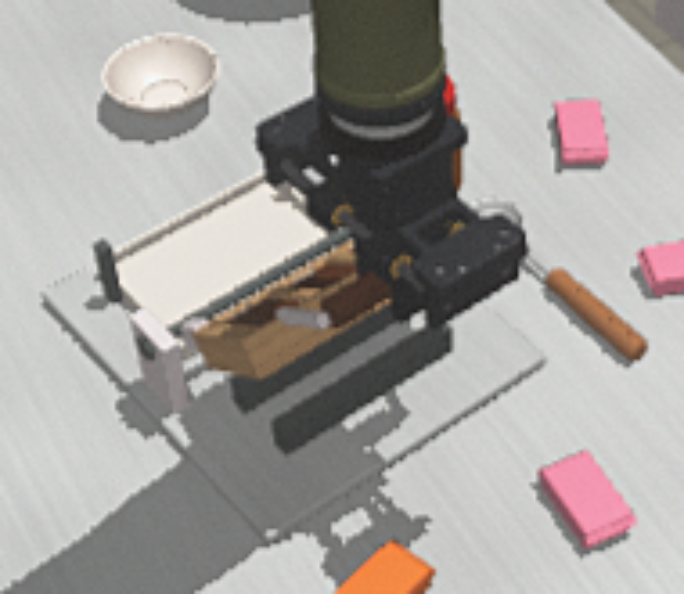

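```bash
python3 arc.py 35.5 83.5 8;echo; python3 arc.py 83.5 131.5 8
```

```text
10.8 -13.5
12.1 -12.3
13.3 -11.0
14.4 -9.5
15.3 -8.0
16.1 -6.3
16.6 -4.6
17.0 -2.9

17.2 -1.1
17.3 0.8
17.1 2.6
16.7 4.3
16.2 6.0
15.5 7.7
14.6 9.3
13.5 10.8
```

>>> play_rows:
  increments:
    - [0,10.5,0,-13.5,0,0,0]
    - [0,12,0,-12.3,0,0,0]
    - [0,13.3,0,-11,0,0,0]
    - [0,14.4,0,-9.5,0,0,0]
    - [0,15.3,0,-8,0,0,0]
    - [0,16,0,-6.3,0,0,0]
    - [0,16.6,0,-4.6,0,0,0]
    - [0,17,0,-2.9,0,0,0]

```text
clock: 6.25
tool_pos: [0.5233, 0.0418, 0.2126]
eef_rot: [0.647, 0.763, 0.002, -0.005]
contact_force: [9.7, 1.2, -33.5]
opening: 0.227
```

```bash
python3 st.py
```

```text
t 6.25 q [ 0.0835  0.6166 -0.3953  1.8849  0.3335  0.7077  1.2328] open 0.22657013013896313
F [  9.7142   1.204  -33.522 ] M [ 0.2548 -1.8579 -0.179 ]
pos [0.5233 0.0418 0.2126] standmm tcp [  0.3409  -4.5554 212.6098] grasp [  0.4017  -4.7434 231.6088]
hand ang(deg) 88.33933045547175 rad 163.67750319565275
rotvec to desired (tool) [-0.0032 -0.0099  0.0039]
```

```bash
python3 arc.py 89 137 8
```

```text
17.3 0.6
17.1 2.4
16.8 4.2
16.2 5.9
15.5 7.6
14.6 9.2
13.6 10.6
12.4 12.0
```

>>> play_rows:
  increments:
    - [0,16,0,2,0,-0.005,0]
    - [0,16,0,2.8,0,-0.005,0]
    - [0,16,0,4.4,0,0,0]
    - [0,16,0,6,0,0,0]
    - [0,15.5,0,7.6,0,0,0]
    - [0,14.6,0,9.2,0,0,0]
    - [0,13.6,0,10.6,0,0,0]
    - [0,12.4,0,12,0,0,0]

```text
clock: 7.25
tool_pos: [0.5034, 0.1657, 0.161]
eef_rot: [0.647, 0.762, -0.001, 0.003]
contact_force: [1.2, 0.6, -3.6]
opening: 0.228
```

```bash
python3 st.py;python3 arc.py 136.5 166.5 6
```

```text
t 7.25 q [-0.2176  0.6922 -0.3139  1.9243  0.3783  0.5829  0.9511] open 0.22778073491330114
F [ 1.2383  0.6345 -3.6382] M [ 0.1783 -0.1021 -0.1312]
pos [0.5034 0.1657 0.161 ] standmm tcp [  0.6148 121.0046 161.0357] grasp [  0.5792 121.1204 180.0353]
hand ang(deg) 137.23144883646088 rad 164.99113874608346
rotvec to desired (tool) [0.0019 0.0061 0.0025]
9.4 10.9
8.5 11.6
7.4 12.3
6.3 12.9
5.2 13.4
4.0 13.8
```

>>> play_rows:
  increments:
    - [0,9,0,11,0,0.003,0]
    - [0,8,0,12,0,0.003,0]
    - [0,7,0,12,0,0,0]
    - [0,6,0,12.5,0,0,0]
    - [0,5,0,13,0,0,0]
    - [0,2.5,0,7,0,0,0]
    - [0,0,0,0,0,0,0]
    - [0,0,0,0,0,0,0]

```text
clock: 8.25
tool_pos: [0.497, 0.2059, 0.0869]
eef_rot: [0.647, 0.763, 0.0, 0.0]
contact_force: [-0.7, 2.1, -4.4]
opening: 0.225
```

```bash
python3 - <<'E'
from st import *
for n in ('side','scene'):
    im,c=snap(n,n+'3.png')
    im=cv2.cvtColor(im,cv2.COLOR_RGB2BGR)
    a=(im[100:265,120:310] if n=='side' else im[90:255,180:370])
    cv2.imwrite('pics/%s3c.png'%n,cv2.resize(a,None,fx=3.6,fy=3.6))
E
```

```text
t 8.25 q [-0.3379  0.819  -0.235   1.9455  0.4256  0.4244  0.843 ] open 0.22466849364170005
F [-0.7096  2.1364 -4.3717] M [ 0.4235  0.0687 -0.0274]
pos [0.497  0.2059 0.0869] standmm tcp [  0.6327 161.6611  86.9056] grasp [  0.6236 161.6559 105.9056]
hand ang(deg) 166.80352089809523 rad 166.04056394519918
rotvec to desired (tool) [ 0.0005 -0.0003  0.0032]
```

View pics/side3c.png

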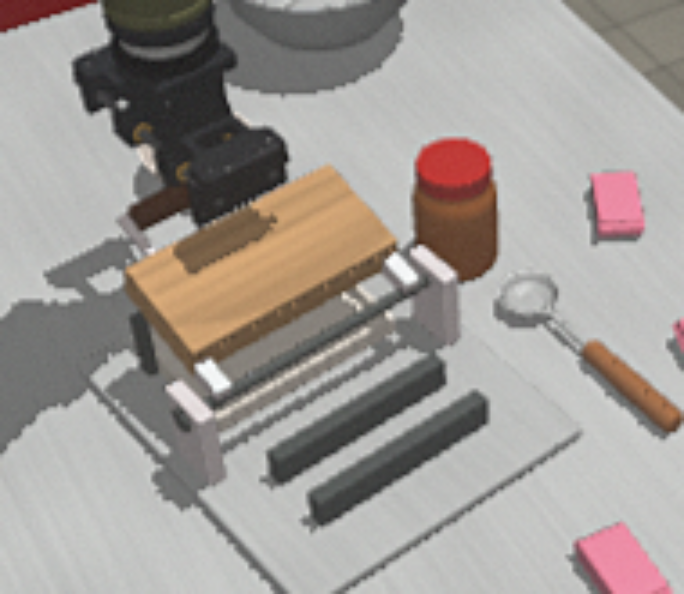

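View pics/scene3c.png

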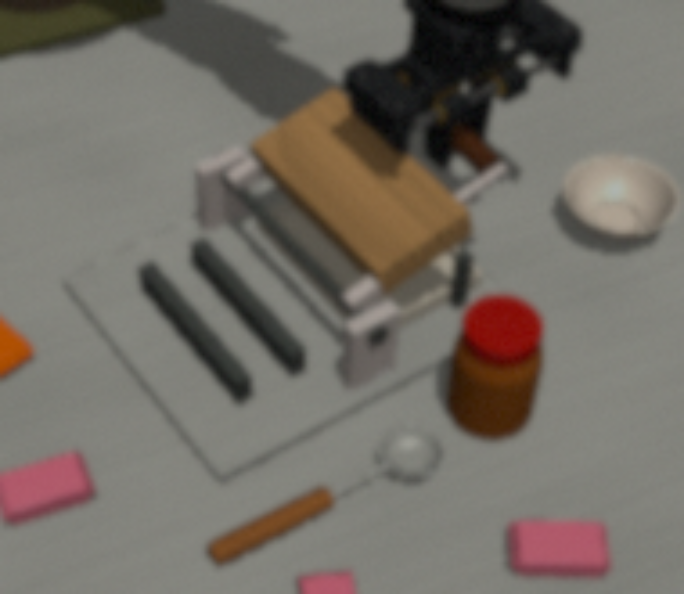

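>>> play_rows:
  increments:
    - [0,-1,0,-4,0,0,0]
    - [0,0,0,0,0,0,0]
    - [0.5,0,0,0,0,0,0]
    - [0.5,0,0,0,0,0,0]
    - [0.5,0,0,0,0,0,0]
    - [0.5,0,0,0,0,0,0]
    - [0.5,0,0,0,0,0,0]
    - [0.5,0,0,0,0,0,0]

```text
clock: 9.35
tool_pos: [0.4983, 0.2034, 0.0932]
eef_rot: [0.647, 0.762, 0.001, 0.001]
contact_force: [0.8, -0.6, 0.8]
opening: 0.5
```

```bash
cat > look.py <<'E'
from st import *
import sys
k=sys.argv[1]
o=[]
for n in ('side','scene'):
    im,c=snap(n,n+k+'.png')
    im=cv2.cvtColor(im,cv2.COLOR_RGB2BGR)
    a=(im[120:255,130:280] if n=='side' else im[110:245,190:340])
    o.append(cv2.resize(a,None,fx=2.65,fy=4.0*2.65/4,interpolation=cv2.INTER_CUBIC))
cv2.imwrite('pics/c%s.png'%k,np.hstack(o))
goal([0,165,49]);goal([0,-165,49])
E
python3 look.py 4
```

```text
t 9.35 q [-0.3312  0.8078 -0.2391  1.9446  0.4231  0.4351  0.8478] open 0.5003119218092726
F [ 0.7649 -0.6237  0.8241] M [0.0033 0.0272 0.0082]
pos [0.4983 0.2034 0.0932] standmm tcp [  1.5048 158.953   93.1878] grasp [  1.4441 158.9713 112.1877]
hand ang(deg) 164.46617478637722 rad 164.99832157041433
rotvec to desired (tool) [0.0032 0.001  0.0016]
to [0, 165, 49] tool mm [ 6.0923 -1.6361 44.177 ]
to [0, -165, 49] tool mm [-323.9071   -2.1735   44.4955]
```

View pics/c4.png

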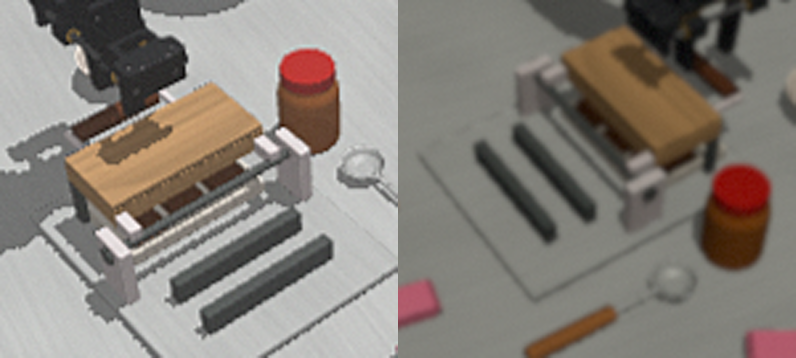

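```bash
python3 - <<'E'
import cv2,numpy as np
a=cv2.imread('pics/side4.png')[150:230,150:240];b=cv2.imread('pics/scene4.png')[125:205,235:325]
cv2.imwrite('pics/z4.png',np.hstack([cv2.resize(x,(400,356),interpolation=cv2.INTER_CUBIC) for x in (a,b)]))
E
```

```text
(no output)
```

View pics/z4.png

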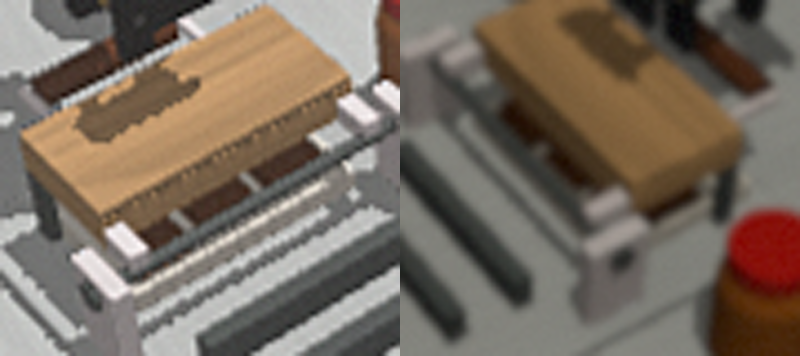

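>>> play_rows:
  increments:
    - [0.5,4,0,3,0,0,0]
    - [0.5,2,-1,14,0,0,0]
    - [0.5,0,0,14,0,0,0]
    - [0.5,0,0,13,0,0,0]
    - [0.5,0,0,0,0,0,0]
    - [0,0,0,0,0,0,0]
    - [0,0,0,0,0,0,0]
    - [0,0,0,0,0,0,0]
  grip_force: 40

```text
clock: 10.45
tool_pos: [0.4957, 0.2106, 0.0453]
eef_rot: [0.647, 0.762, 0.001, 0.001]
contact_force: [-1.3, 2.8, -3.6]
opening: 0.221
```

```bash
python3 st.py; python3 arc.py 180 132 8
```

```text
t 10.45 q [-0.3782  0.891  -0.1835  1.9575  0.454   0.3306  0.8077] open 0.22076457422978363
F [-1.2693  2.7892 -3.5908] M [ 0.5453  0.121  -0.0336]
pos [0.4957 0.2106 0.0453] standmm tcp [  0.0956 166.496   45.2852] grasp [  0.054  166.4913  64.2851]
hand ang(deg) -178.7217827930428 rad 166.53272618689857
rotvec to desired (tool) [ 0.0022 -0.0002  0.0029]
-0.9 -17.2
-2.7 -17.1
-4.5 -16.7
-6.2 -16.1
-7.8 -15.4
-9.4 -14.5
-10.9 -13.4
-12.2 -12.2
```

>>> play_rows:
  increments:
    - [0,0,0,-10,0,0,0]
    - [0,-2,0,-17,0,0,0]
    - [0,-4,0,-17,0,0,0]
    - [0,-6,0,-16,0,0,0]
    - [0,-7.5,0,-15.5,0,0,0]
    - [0,-9,0,-14.5,0,0,0]
    - [0,-10,0,-13,0,0,0]
    - [0,0,0,0,0,0,0]

```text
clock: 11.45
tool_pos: [0.5024, 0.169, 0.1554]
eef_rot: [0.647, 0.762, 0.001, 0.001]
contact_force: [0.0, 1.2, -2.4]
opening: 0.221
```

```bash
python3 look.py 5;python3 - <<'E'
import cv2,numpy as np
a=cv2.imread('pics/side5.png')[130:250,140:260];b=cv2.imread('pics/scene5.png')[110:230,210:330]
cv2.imwrite('pics/z5.png',np.hstack([cv2.resize(x,(400,400),interpolation=cv2.INTER_CUBIC) for x in (a,b)]))
E
```

```text
t 11.45 q [-0.2206  0.7009 -0.315   1.9308  0.3859  0.5654  0.9387] open 0.22122176405138907
F [ 0.0347  1.2365 -2.387 ] M [ 0.2704 -0.0261 -0.0012]
pos [0.5024 0.169  0.1554] standmm tcp [  0.0833 124.3978 155.3623] grasp [  0.0162 124.4138 174.3622]
hand ang(deg) 139.47265525511656 rad 163.68172506705363
rotvec to desired (tool) [0.0035 0.0008 0.0018]
to [0, 165, 49] tool mm [ 40.6925  -0.387  106.3271]
to [0, -165, 49] tool mm [-289.3069   -0.9729  106.605 ]
```

View pics/z5.png

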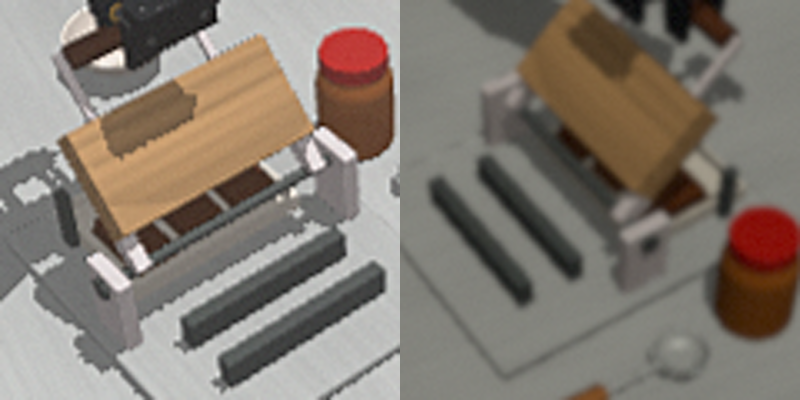

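```bash
python3 arc.py 139.5 91.5 8; echo; python3 arc.py 91.5 43.5 8
```

```text
-11.9 -12.5
-13.1 -11.2
-14.2 -9.8
-15.2 -8.2
-16.0 -6.6
-16.6 -4.9
-17.0 -3.1
-17.2 -1.4

-17.3 0.5
-17.1 2.3
-16.8 4.0
-16.3 5.8
-15.6 7.4
-14.7 9.0
-13.7 10.5
-12.5 11.9
```

>>> play_rows:
  increments:
    - [0,-11.5,0,-12,0,0,0]
    - [0,-13,0,-11,0,0,0]
    - [0,-14,0,-9.5,0,0,0]
    - [0,-15,0,-8,0,0,0]
    - [0,-15.5,0,-6,0,0,0]
    - [0,-16,0,-4,0,0,0]
    - [0,-16,0,-2.5,0,0,0]
    - [0,-16,0,-1,0,0,0]

```text
clock: 12.55
tool_pos: [0.5227, 0.0423, 0.2105]
eef_rot: [0.648, 0.762, -0.001, 0.003]
contact_force: [7.6, 0.8, -23.5]
opening: 0.22
```

```bash
python3 st.py
```

```text
t 12.55 q [ 0.068   0.6159 -0.3869  1.8944  0.3555  0.6975  1.2017] open 0.21979878970284053
F [  7.6149   0.83   -23.4568] M [ 0.2527 -1.3499  0.071 ]
pos [0.5227 0.0423 0.2105] standmm tcp [ -0.0894  -3.9747 210.4593] grasp [ -0.1191  -3.8685 229.459 ]
hand ang(deg) 88.62747525188767 rad 161.50532757919532
rotvec to desired (tool) [0.0016 0.0056 0.0003]
```

>>> play_rows:
  increments:
    - [0,-15,0,2.5,0,0.003,0]
    - [0,-16,0,2.8,0,0.002,0]
    - [0,-16,0,4.5,0,0,0]
    - [0,-16,0,6,0,0,0]
    - [0,-15,0,7.6,0,0,0]
    - [0,-14.5,0,9,0,0,0]
    - [0,-13.5,0,10.5,0,0,0]
    - [0,-12.3,0,12,0,0,0]

```text
clock: 13.55
tool_pos: [0.5422, -0.0772, 0.1513]
eef_rot: [0.647, 0.763, 0.003, -0.003]
contact_force: [1.1, 5.9, -8.3]
opening: 0.227
```

```bash
python3 st.py; python3 arc.py 43.5 3.5 8
```

```text
t 13.55 q [ 0.2826  0.7323 -0.3697  1.8758  0.4209  0.6104  1.3856] open 0.22707338560904927
F [ 1.1107  5.9429 -8.2617] M [ 1.1858 -0.32    0.0169]
pos [ 0.5422 -0.0772  0.1513] standmm tcp [  -0.0082 -124.9808  151.2731] grasp [  -0.0287 -125.1243  170.2725]
hand ang(deg) 39.26143799100341 rad 161.60375685279934
rotvec to desired (tool) [ 0.0011 -0.0076  0.0038]
-9.4 10.9
-8.5 11.6
-7.4 12.3
-6.3 12.9
-5.2 13.4
-4.0 13.8
-2.7 14.1
-1.5 14.3
```

>>> play_rows:
  increments:
    - [0,-9,0,11,0,-0.003,0]
    - [0,-8,0,12,0,-0.003,0]
    - [0,-7,0,12.5,0,0,0]
    - [0,-5.5,0,13,0,0,0]
    - [0,-4.5,0,13,0,0,0]
    - [0,-3,0,12,0,0,0]
    - [0,-1.5,0,9,0,0,0]
    - [0,-0.5,0,6,0,0,0]

```text
clock: 14.55
tool_pos: [0.5483, -0.1148, 0.0561]
eef_rot: [0.645, 0.764, 0.002, -0.002]
contact_force: [-0.6, 4.6, -3.1]
opening: 0.224
```

```bash
python3 st.py
```

```text
t 14.55 q [ 0.29    0.8932 -0.2786  1.883   0.5166  0.4376  1.3759] open 0.22389568962083684
F [-0.5682  4.5567 -3.1423] M [ 0.8674 -0.0561 -0.0739]
pos [ 0.5483 -0.1148  0.0561] standmm tcp [   0.0014 -163.0989   56.0815] grasp [   0.0075 -163.1996   75.0812]
hand ang(deg) 2.484505607387816 rad 163.3531068215805
rotvec to desired (tool) [-0.0003 -0.0053  0.0075]
```

Down until contact with the rest.

>>> play_rows:
  increments:
    - [0,0,0,3,0,0,0]
    - [0,0,0,3,0,0,0]
    - [0,0,0,2,0,0,0]
    - [0,0,0,2,0,0,0]
    - [0,0,0,2,0,0,0]
    - [0,0,0,2,0,0,0]
    - [0,0,0,0,0,0,0]
    - [0,0,0,0,0,0,0]

```text
clock: 15.55
tool_pos: [0.5484, -0.1152, 0.0457]
eef_rot: [0.645, 0.764, 0.001, -0.0]
contact_force: [-0.3, 4.6, -3.1]
opening: 0.225
```

```bash
python3 look.py 6;python3 - <<'E'
import cv2,numpy as np
a=cv2.imread('pics/side6.png')[150:270,150:270];b=cv2.imread('pics/scene6.png')[120:220,190:310]
cv2.imwrite('pics/z6.png',np.hstack([cv2.resize(x,(400,400),interpolation=cv2.INTER_CUBIC) for x in (a,b)]))
E
```

```text
t 15.55 q [ 0.2792  0.9093 -0.2613  1.8872  0.5273  0.4123  1.3656] open 0.22499517097449978
F [-0.2665  4.5943 -3.0769] M [ 0.8369  0.0387 -0.1394]
pos [ 0.5484 -0.1152  0.0457] standmm tcp [   0.0489 -163.5484   45.7448] grasp [   0.0274 -163.5871   64.7447]
hand ang(deg) -1.1400047394101134 rad 163.61945775907714
rotvec to desired (tool) [ 0.0011 -0.002   0.0077]
to [0, 165, 49] tool mm [328.5449   2.5004  -2.5874]
to [0, -165, 49] tool mm [-1.4445 -0.0564 -3.2582]
```

View pics/z6.png

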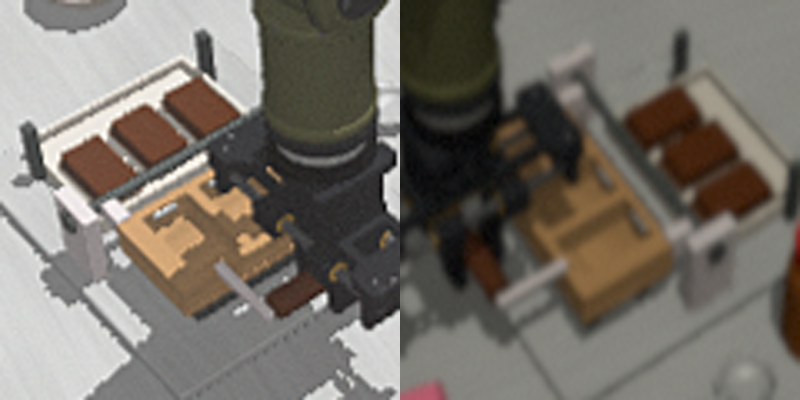

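>>> play_rows:
  increments:
    - [0,0,0,1.5,0,0,0]
    - [0,0,0,1.5,0,0,0]
    - [0.3,0,0,0,0,0,0]
    - [0.5,0,0,0,0,0,0]
    - [0.5,0,0,0,0,0,0]
    - [0.5,0,0,-5,0,0,0]
    - [0.5,0,0,-15,0,0,0]
    - [0.5,0,0,-25,0,0,0]

```text
clock: 16.65
tool_pos: [0.5482, -0.1203, 0.0913]
eef_rot: [0.646, 0.763, -0.002, 0.002]
contact_force: [0.0, 0.5, 0.1]
opening: 0.502
```

>>> play_rows:
  increments:
    - [0.5,0,0,-30,0,0,0]
    - [0.5,0,0,-30,0,0,0]
    - [0.5,0,0,-30,0,0,0]
    - [0.5,0,0,-30,0,0,0]
    - [0.5,-15,-20,-20,0,0,0]
    - [0.5,-30,-20,0,0,0,0]
    - [0.5,-30,-20,0,0,0,0]
    - [0.5,0,0,0,0,0,0]

```text
clock: 17.65
tool_pos: [0.5012, -0.2054, 0.2469]
eef_rot: [0.645, 0.764, -0.0, 0.007]
contact_force: [-0.0, 0.3, -0.3]
opening: 0.501
```

```bash
python3 look.py 7
```

```text
t 17.65 q [ 0.584   0.5901 -0.4604  1.8125  0.3583  0.8093  1.6816] open 0.500585653141708
F [-0.0258  0.3066 -0.3335] M [ 0.0321  0.0016 -0.0163]
pos [ 0.5012 -0.2054  0.2469] standmm tcp [ -61.0002 -244.9746  246.9161] grasp [ -61.1661 -244.7742  265.9143]
hand ang(deg) 38.95757031143551 rad 314.77690736993287
rotvec to desired (tool) [0.0087 0.0106 0.0069]
to [0, 165, 49] tool mm [411.6242  62.1215 194.1067]
to [0, -165, 49] tool mm [ 81.6505  59.8366 197.5868]
```

View pics/side7.png

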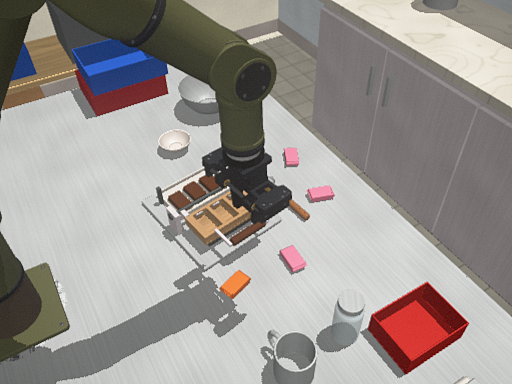

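View pics/c7.png

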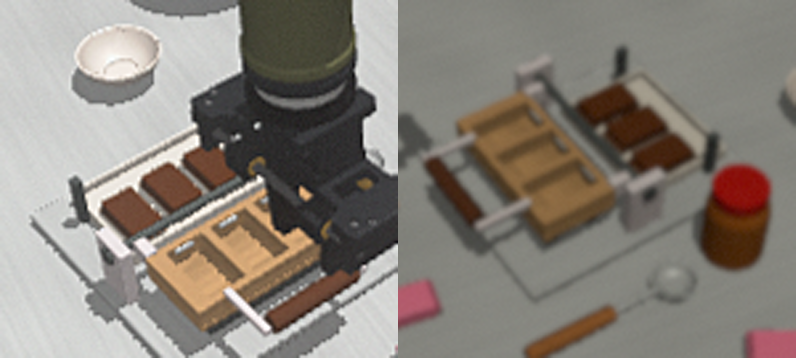

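```bash
python3 -c "
from plant import r
print(r.finish_job())"
```

```text
the job is handed in; nothing more can be done
None
```

The job is done and handed in at about 17.7 s. All three sugar bars are on the catching board, and the empty mould lies face up where it started.

I gripped the handle and swung the mould over slowly, at about 0.8 rad/s. With the handle about 40 mm above its stop, I let go once, and that single rap freed all three bars. I then gripped the handle again, swung the mould back, set it down on its rest and let go.

- **Final pictures:** All three bars look flat inside the board's rim and the mould's cavities are empty. The jar, spoon, dish, beaker, shaker and pink/orange look-alikes appear where they were, judged by eye.
- **Gripper:** It is open and well clear of everything, and the measured force is about 0 N.
- **Forces:** The highest reading, taken at the end of a move, was about 35 N at the wrist. It came from a 2–4 mm mismatch in the arc near upright, and stayed well under the limit.
- **Not measured:** I did not measure the mould's speed during the drop or the final hinge angle. The hinge angle I judged only from the pictures.

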